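Release the next handle blank from the two-key feed rack

ROBOT

A 6-joint arm with a two-finger parallel gripper is mounted at the origin on the work surface. World frame = base frame: x ahead of the robot, y to its left, z up, the work surface at z = 0. Lengths are in m, angles in rad, forces in N, time in s.
With the tool pointing down it reaches from about 0.35 to 0.925 m from the base axis. Payload 6.4 kg.
Tool frame: the origin (TCP) lies midway between the tips of the shut fingers; the grasp point (between the pads) lies 19 mm behind it (robot.pinch_z is the distance from the TCP to the grasp point, in m); z points along the fingers, y is the line along which they close (so a half turn about z gives the same grasp; the last joint's range is limited). The gripper opens to 94 mm and grips with 3 to 60 N. Pads are 16 mm wide; open, the fingers measure 119 mm over their backs; the gripper's body (75 mm by 177 mm) begins 78 mm behind the grasp point.
Start: joints at [-1.358, 0.245, 1.558, -0, 1.339, -0.174], TCP at [0.245, -0.602, 0.169] pointing down, gripper open.
Joint ranges: [-3.13, 3.13], [-1.02, 2.26], [0.13, 2.54], [-0.95, 4.09], [0.21, 2.88], [-2.74, 2.74]. Speed limits (rad/s): [2.57, 2.57, 3.14, 3.14, 3.14, 3.14].

INTERFACE

Orientations are given as a 3x3 rotation matrix whose columns are the frame's x, y, z axes.
In Python, from plant import robot gives the robot as it stands. The module is installed in compiled form; this text tells all that it offers.
- The arm moves only by the tool arm_command, never from a script. Its argument "steps" is a list of rows, each a list of 5 numbers: the opening in per cent of the stroke, from 0 (shut) to 100 (fully open), then the shift along the tool's x, y, z in cm, then the turn about the tool's z in rad. A call has 1 to 20 rows; each row shifts and turns the commanded pose from where the row before left it, along the tool's axes as they then stand; what a row does not reach is not made up. A row lasts 1/10 s, in which the tool goes at most 50 mm and 8.59 degrees, less where a joint would pass 70% of its speed; a pose out of reach is approached as far as the arm can. A call with a gripper value outside its range is refused whole. The fingers move at their own pace and stop on an object; "newtons" is the grip in N (left out, the last holds). Time passes only in rows, so rows that do not move let the fingers close. It gives the time, the measured TCP pose, the force, the opening and the grip force at its end, in the units of the state.
- robot.sense(): the state, without advancing time (a new reading comes with each control period).
- robot.snapshot(name): name is "scene" or "top"; returns a dict with "color" (400x640x3 uint8, red, green, blue), "range_z" (400x640 float32, m along the optical axis (not along the pixel's ray), 0 where there is no reading), "vertical_fov" (degrees; the focal length in pixels is half the picture's height over the tangent of half this angle, whatever the lens; pixels are square), "cx", "cy" (the principal point, pixels), "rvec" (rotation vector, rad) and "tvec" (3), from world to camera coordinates, as OpenCV has them. Camera axes: x right, y down, z forward; pixel columns grow to the right and rows downward; lengths in m; the calibration is good to about 2 mm. A picture is of the moment at which its call begins.
- robot.hand_in(): hands the job in; it is judged then, once.
The state is a dict: "time": time; "joint_positions": joint angles; "joint_vel": joint speeds; "joint_torque": joint torques, N m; "position": TCP position; "tool_rot": TCP orientation; "force": force on the tool from outside, world axes, zero at the start; "wrist_torque": the same for the moment, N m; "opening": finger opening in m; "finger_force": force on a finger pad.
Only numpy, scipy, OpenCV 4.12 (cv2) and the standard library are available. Lean on these libraries where they do the work, as an engineer would, in place of code of your own. Each camera call takes 0.05 s, during which the arm holds its last target. There are 200 camera calls.

TASK

Let the round wooden blank out of the feed rack: with one fingertip on each of its two round black push keys, press both keys down together and keep both down until the blank has rolled down the ramp and lies still against the end wall, then let both keys come up and move clear. Let the blank roll by itself: do not touch or lift it, and leave the other things on the bench where they are.

Things in the scene. Friction and masses are not known exactly. Their poses are not given: they have to be found in the camera images.
- feeder: Plywood feed rack screwed to the bench, 290 mm long (x), 150 wide (y). Origin: on the bench, below the midpoint between its two keys; x points down the ramp, away from the robot, z up. Console under the keys: 90 x 128 mm, top at 58 mm. From x = 45 mm an aluminium ramp 116 mm wide slopes down along +x at 10 degrees, from 50 to 18 mm high, between side rails 14 mm above it.
- key_left_top (a point): Centre of the flat top of the left key: round black mushroom cap, 28 mm in diameter, 8 mm thick, on a steel stem, on the rack's +y side (x = 0, y = 29 mm), top 80 mm above the bench when up. Goes down with the key. The two cap centres are 58 mm apart along the rack's y axis, with a 30 mm gap between the caps.
- key_right_top (a point): Centre of the flat top of the right key, the same kind of cap on the rack's -y side (y = -29 mm, x = 0), top 80 mm above the bench when up. Moves down with the key.
- stop_pin_left (a point): Top of the left stop pin: steel, 8 x 14 mm, standing 7.5 mm out of the ramp (rack x = 97 mm, y = 29 mm). It and a like pin at y = -29 mm hold the blank back. Each pin is rigidly fixed to the key on its own side and goes down with it; it frees the blank once its key is about 7.5 mm down. Both must be down for the blank to roll.
- end_wall (a point): Middle of the cork face of the wall that closes the foot of the ramp, at ramp level (rack x = 226 mm, 18 mm high); the wall stands 26 mm above the ramp.
- key_left (a joint): Travel of the left key in m: 0 up, 0.012 fully down. Straight vertical travel, spring return: 1.5 N starts it, 5 N holds it fully down (so 10 N for both keys).
- key_right (a joint): Travel of the right key in m: 0 up, 0.012 fully down; same spring as the left.
- blank: Round wooden handle blank, 32 mm in diameter, 110 mm long, about 60 g. Origin: middle of its axis; its y axis runs along it, across the ramp; x and z turn as it rolls. Held by the pins, its axis is 81 mm along the rack's x and 60 mm high, its near side 65 mm from the line of the keys. Released, it rolls by itself in about a second to the end wall: axis at x 213 mm, 37 mm high.
- bowl: Bystander: turned dark wooden bowl, 110 mm across, 50 mm high, loose beside the rack. Origin: centre of its underside.
- mallet: Bystander: carver's mallet standing on its head, head 84 mm across, 200 mm high over all, loose beside the rack. Origin: centre of its underside.
- spare: Bystander: a second blank, 32 mm in diameter and 110 mm high, standing on end on the bench to the left of the rack. Origin: centre of its underside.
- chisel: Bystander: carving chisel lying flat on the bench to the right of the rack, 228 mm long, 24 mm square wooden handle to its -x, steel blade to its +x. Origin: on the bench, where handle and blade meet.
Not all that is in view belongs to the job. What is shaped like the blank but green or turquoise is not meant.

How it is judged:
On the way, in this order (a step that is already met when the one before it is completed fails the run):
1. both keys are pressed down together (each more than 6 mm) (value of joint each of key_left, key_right above 0.006 m), for 0.05 s.
2. both keys are still held down (each more than 6 mm) while the blank has come to rest against the end wall (all of step 1 and x of blank in the frame of feeder between 0.195 and 0.225 m and z of blank in the frame of feeder between 0.028 and 0.048 m and y of blank in the frame of feeder between -0.01 and 0.01 m and linear speed of blank below 0.02 m/s), for 0.3 s.
At the end, for the whole second after the job is handed in: The blank lies still (under 20 mm/s) at the foot of the ramp against the end wall: its axis 195 to 225 mm along the rack's x, within 10 mm of its middle, 28 to 48 mm above the bench; and both keys are up again (less than 2 mm down) (x of blank in the frame of feeder between 0.195 and 0.225 m and z of blank in the frame of feeder between 0.028 and 0.048 m and y of blank in the frame of feeder between -0.01 and 0.01 m and linear speed of blank below 0.02 m/s and value of joint each of key_left, key_right below 0.002 m); the robot touches nothing.
It fails at once if one key is pressed (more than 6 mm) while the other is still up (less than 2 mm) ((value of joint key_left above 0.006 m and value of joint key_right below 0.002 m) or (value of joint key_right above 0.006 m and value of joint key_left below 0.002 m)).
It fails at once if the robot touches the blank (contact force between any of the fingers, the arm and blank above 0.3 N).
It fails at once if the blank is lifted off the ramp (axis more than 75 mm above the bench) (z of blank in the frame of feeder above 0.075 m).
It fails at once if a bystander is moved more than 15 mm (distance of any of bowl, mallet, spare, chisel from where it was at the start of the episode above 0.015 m).
It also fails if it takes over 32 s, if anything falls off the work surface, if the arm or the gripper's body presses on something with over 40 N, if the wrist force passes 120 N, or if a joint passes its speed limit or range.

## Working session

There is one attempt and no reset: what is moved stays moved. The work goes in short steps, Python scripts to look and compute and a tool call to move; the robot and the scene stay as the last step left them, time stands still between calls to the robot, and variables do not carry over. Pictures are saved under pics/ and viewed, at most 10 in all, crops included, and the job is handed in when it is done.

Besides the shell and the picture viewer there is one more tool, called after "Request:" as a command line: name --pt "numbers of a row" for each row, then --argument value for the rest. arm_command: Moves the arm, as the interface text tells. Its arguments: {"type":"object","properties":{"steps":{"type":"array"},"newtons":{"type":"number"}},"required":["steps"]}

```bash
mkdir -p pics; cat > h.py <<'E'
import numpy as np, cv2
from plant import robot
def snap(n):
    s=robot.snapshot(n); s['f']=200/np.tan(np.radians(s['vertical_fov'])/2)
    s['R']=cv2.Rodrigues(np.array(s['rvec'],float))[0]; s['t']=np.array(s['tvec'],float).ravel(); return s
def ray(s,u,v,z):
    d=s['R'].T@np.array([(u-s['cx'])/s['f'],(v-s['cy'])/s['f'],1]); c=-s['R'].T@s['t']
    return c+d*(z-c[2])/d[2]
def pts(s):
    v,u=np.mgrid[:400,:640]; Z=s['range_z']
    P=np.stack([(u-s['cx'])/s['f']*Z,(v-s['cy'])/s['f']*Z,Z],-1)
    return (P-s['t'])@s['R']
E
python3 - <<'E'
from h import *
for n in('top','scene'):
    s=snap(n); cv2.imwrite(f'pics/{n}1.png',s['color'][...,::-1]); print(n,s['f'],-s['R'].T@s['t'])
E
```

```text
top 401.4852408870336 [0.4252108  0.04185924 1.08778753]
scene 458.87346866275414 [1.4713991  0.23805196 0.70761949]
```

View pics/top1.png

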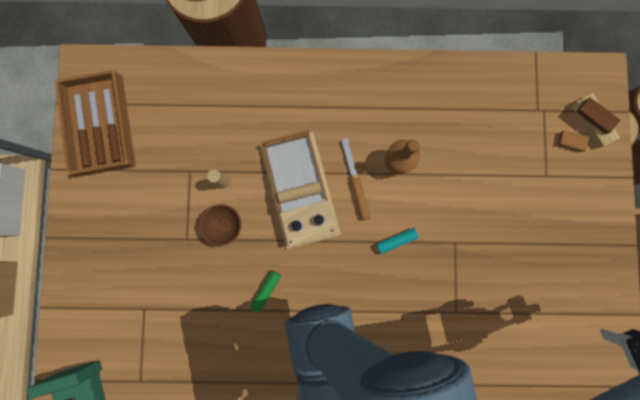

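View pics/scene1.png

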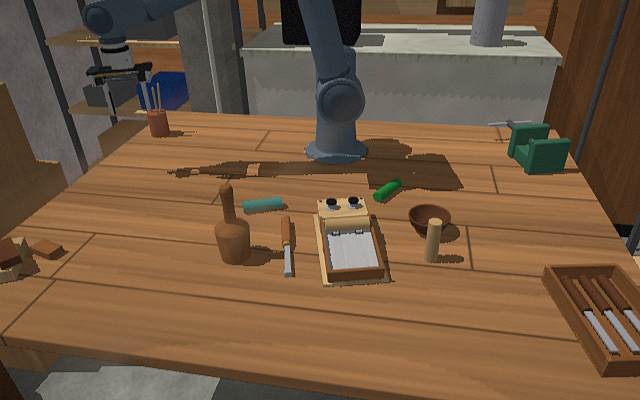

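The top view shows the rack with its two black keys at about (296,225) and (318,220). The tan blank is held across the ramp at (299,192). The green (265,290) and turquoise (397,240) cylinders lie on the bench and are decoys, and the tan standing one at (218,179) is the spare. The scene view shows the keys at (331,203) and (353,203). The mallet is right of the rack, and the bowl and spare are left.

```bash
python3 - <<'E'
from h import *
for n,(x0,y0,x1,y1) in (('top',(284,210,332,236)),('scene',(322,194,364,212))):
    s=snap(n); P=pts(s); g=s['color'].max(2); m=np.zeros((400,640),np.uint8)
    m[y0:y1,x0:x1]=(g[y0:y1,x0:x1]<70)
    k,l,st,c=cv2.connectedComponentsWithStats(m)
    for i in range(1,k):
        if st[i,4]<15: continue
        q=P[(l==i)]; top=q[(q[:,2]>.072)&(q[:,2]<.09)]
        print(n,st[i],c[i].round(1),'ray80',ray(s,*c[i],.08).round(4),'depth-med',np.median(q,0).round(4),'top',len(top),(top.mean(0).round(4) if len(top) else ''))
    # all points at cap height
    mm=np.zeros((400,640),bool); mm[y0:y1,x0:x1]=1; mm&=(P[...,2]>.073)&(P[...,2]<.088)
    k,l,st,c=cv2.connectedComponentsWithStats(mm.astype(np.uint8))
    for i in range(1,k):
        if st[i,4]>15:
            q=P[l==i]; print(' z-mask',st[i,4],c[i].round(1),q.mean(0).round(4),((q.max(0)+q.min(0))/2).round(4),np.ptp(q,axis=0).round(3))
    if n=='top': cv2.imwrite('pics/crop.png',cv2.resize(s['color'][125:255,250:350,::-1],None,fx=4.5,fy=4.5,interpolation=cv2.INTER_CUBIC)) 
    x=s['color'].astype(int)
E
```

```text
top [314 215   9   9  65] [318.  219.4] ray80 [0.4672 0.0636 0.08  ] depth-med [0.468  0.0636 0.0796] top 65 [0.4672 0.0636 0.08  ]
top [291 221  10   9  67] [295.7 225.4] ray80 [0.4514 0.1192 0.08  ] depth-med [0.4522 0.1186 0.0799] top 67 [0.4514 0.1192 0.0798]
 z-mask 91 [318.6 219.6] [0.4667 0.062  0.0798] [0.4657 0.0611 0.0802] [0.025 0.025 0.008]
 z-mask 92 [296.3 225.6] [0.4509 0.1176 0.0797] [0.4499 0.1184 0.0795] [0.025 0.025 0.007]
scene [348 197  11   8  62] [352.8 200.1] ray80 [0.4601 0.1201 0.08  ] depth-med [0.4585 0.1197 0.0794] top 58 [0.4571 0.1199 0.0788]
scene [326 199  11   7  61] [330.9 201.8] ray80 [0.4768 0.0652 0.08  ] depth-med [0.4745 0.065  0.0789] top 55 [0.4733 0.0646 0.0788]
 z-mask 69 [352.9 199.4] [0.4552 0.1196 0.079 ] [0.4523 0.1194 0.0779] [0.028 0.027 0.009]
 z-mask 65 [331. 201.] [0.4715 0.0645 0.0791] [0.4706 0.0644 0.0781] [0.027 0.027 0.01 ]
```

View pics/crop.png

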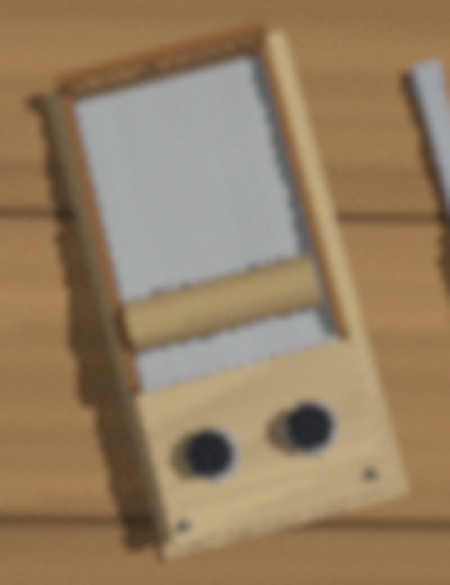

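The crop confirms two black caps on the console and the tan blank held beyond them on the ramp. The measured cap spacing is 57.6 mm (given 58) and the height is 80 mm, so these are the right parts. Next I work out the move in tool axes.

```bash
cat > rel.py <<'E'
from h import *
s=robot.sense(); R=np.array(s['tool_rot']); p=np.array(s['position'])
L=np.array([.4525,.119]); r=np.array([.4683,.0636]); m=(L+r)/2; d=(L-r)/np.linalg.norm(L-r)
print('t',s['time'],'p',p.round(4),'op',s['opening'],'F',np.array(s['force']).round(2)); print(R.round(3)); print('rack yaw',np.arctan2(-d[0],d[1]),'mid',m)
for g in (d,-d):
    v=R.T@np.r_[g,0]; print('turn about tool z',np.arctan2(-v[0],v[1]))
for z in (.13,.095,.08,.068): print(z,'shift cm',(R.T@(np.r_[m,z]-p)*100).round(2))
print('q',np.round(s['joint_positions'],3))
E
python3 rel.py
```

```text
t 0.2 p [ 0.2451 -0.6016  0.1684] op 0.0938618721054125 F [ 0.17 -0.38 -0.58]
[[ 0.926  0.377 -0.   ]
 [ 0.377 -0.926  0.001]
 [ 0.    -0.001 -1.   ]]
rack yaw 0.2778227873197521 mid [0.4604 0.0913]
turn about tool z -3.03263532891188
turn about tool z 0.10895732467791311
0.13 shift cm [ 46.07 -56.05   3.91]
0.095 shift cm [ 46.07 -56.04   7.41]
0.08 shift cm [ 46.07 -56.04   8.91]
0.068 shift cm [ 46.07 -56.04  10.11]
q [-1.358  0.246  1.558  0.     1.339 -0.174]
```

Request:
arm_command --pt "48.4 2.56 -3.11 0 0" --pt "48.4 2.56 -3.11 0 0" --pt "48.4 2.56 -3.11 0 0" --pt "48.4 2.56 -3.11 0 0" --pt "48.4 2.56 -3.11 0 0" --pt "48.4 2.56 -3.11 0 0" --pt "48.4 2.56 -3.11 0 0" --pt "48.4 2.56 -3.11 0 0" --pt "48.4 2.56 -3.11 0 0" --pt "48.4 2.56 -3.11 0 0" --pt "48.4 2.56 -3.11 0 0" --pt "48.4 2.56 -3.11 0 0" --pt "48.4 2.56 -3.11 0 0" --pt "48.4 2.56 -3.11 0 0" --pt "48.4 2.56 -3.11 0 0" --pt "48.4 2.56 -3.11 0 0" --pt "48.4 2.56 -3.11 0 0" --pt "48.4 2.56 -3.11 0 0" --pt "48.4 0 0 0 0.109" --pt "48.4 0 0 0 0"

```text
time: 2.2
position: [0.4606, 0.0913, 0.1688]
tool_rot: [[0.961, 0.277, -0.001], [0.277, -0.961, -0.0], [-0.001, -0.0, -1.0]]
force: [1.5, 1.0, 0.0]
opening: 0.0454
finger_force: 0.0
```

```bash
python3 rel.py; python3 - <<'E'
from h import *
s=snap('scene'); cv2.imwrite('pics/s2.png',cv2.resize(s['color'][90:290,240:440,::-1],None,fx=3,fy=3,interpolation=cv2.INTER_CUBIC))
E
```

```text
t 2.2 p [0.4606 0.0913 0.1688] op 0.045404616151240154 F [1.51 1.03 0.02]
[[ 0.961  0.277 -0.001]
 [ 0.277 -0.961 -0.   ]
 [-0.001 -0.    -1.   ]]
rack yaw 0.2778227873197521 mid [0.4604 0.0913]
turn about tool z -3.1391776208468505
turn about tool z 0.002415032742942944
0.13 shift cm [-0.01 -0.01  3.88]
0.095 shift cm [-0.01 -0.01  7.38]
0.08 shift cm [-0.01 -0.01  8.88]
0.068 shift cm [-1.000e-02 -1.000e-02  1.008e+01]
q [-0.046 -0.193  2.005 -0.     1.33   1.244]
```

View pics/s2.png

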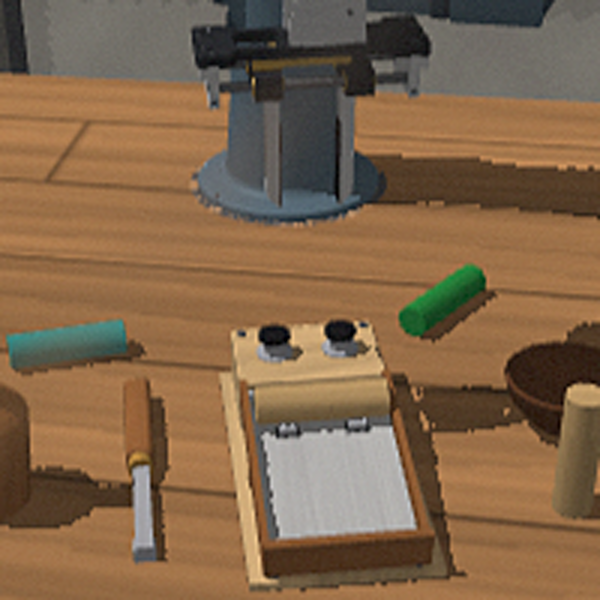

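The fingertips at crop (275,200) and (345,195) hang over the caps at (274,337) and (341,330), with the right spacing. I descend to about 10 mm above the keys and check once.

Request:
arm_command --pt "48.4 0 0 2.0 0" --pt "48.4 0 0 2.0 0" --pt "48.4 0 0 2.0 0" --pt "48.4 0 0 1.0 0" --pt "48.4 0 0 0.7 0" --pt "48.4 0 0 0 0"

```text
time: 2.85
position: [0.4604, 0.0899, 0.0916]
tool_rot: [[0.962, 0.274, -0.001], [0.274, -0.962, 0.0], [-0.001, -0.0, -1.0]]
force: [-0.2, -1.0, -0.4]
opening: 0.0458
finger_force: 0.0
```

```bash
python3 rel.py; python3 - <<'E'
from h import *
s=snap('scene'); cv2.imwrite('pics/s3.png',cv2.resize(s['color'][150:250,290:400,::-1],None,fx=5,fy=5,interpolation=cv2.INTER_CUBIC))
E
```

```text
t 2.85 p [0.4604 0.0899 0.0916] op 0.045807479976783055 F [-0.18 -1.   -0.4 ]
[[ 0.962  0.274 -0.001]
 [ 0.274 -0.962  0.   ]
 [-0.001 -0.    -1.   ]]
rack yaw 0.2778227873197521 mid [0.4604 0.0913]
turn about tool z 3.141460372097084
turn about tool z -0.000132281492709026
0.13 shift cm [ 0.03 -0.13 -3.84]
0.095 shift cm [ 0.04 -0.13 -0.34]
0.08 shift cm [ 0.04 -0.13  1.16]
0.068 shift cm [ 0.04 -0.13  2.36]
q [-0.05  -0.1    2.072 -0.     1.17   1.244]
```

View pics/s3.png

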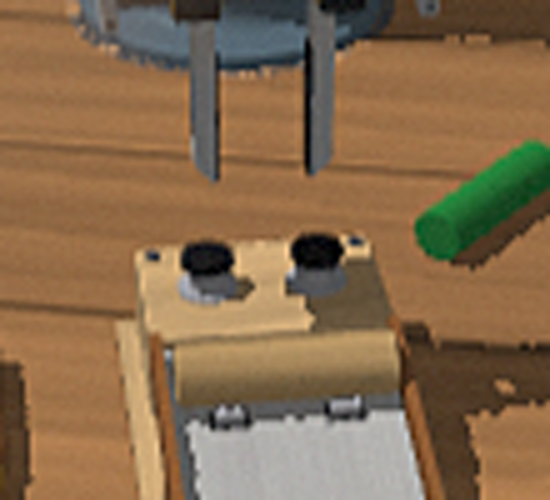

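The tips at crop (212,178) and (315,172) look higher or further back than expected against the caps at (208,258) and (316,250). I check this with depth.

```bash
python3 - <<'E'
from h import *
s=snap('scene'); P=pts(s)
def proj(X): c=s['R']@X+s['t']; return (c[:2]/c[2]*s['f']+[s['cx'],s['cy']]).round(1)
R=np.array(robot.sense()['tool_rot']); p=np.array(robot.sense()['position'])
for sg in (1,-1): X=p+R[:,1]*sg*.029; print('exp tip',X.round(4),proj(X))
for n,k in (('L',[.4525,.119,.08]),('R',[.4683,.0636,.08])): print(n,proj(np.array(k)))
for u0,u1 in ((327,336),(350,358)):
    for v in range(176,187):
        q=P[v,u0:u1]; q=q[(q[:,0]>.42)&(q[:,0]<.52)&(q[:,2]>.06)]
        if len(q): print(v,len(q),q.mean(0).round(4),np.ptp(q[:,1]).round(3))
t=snap('top'); Q=pts(t); m=(Q[...,2]>.073)&(Q[...,2]<.3); m[:205]=0;m[240:]=0;m[:,:280]=0;m[:,340:]=0
for v,u in list(zip(*np.nonzero(m)))[::8]: print((v,u),Q[v,u].round(3),end=' ')
cv2.imwrite('pics/t3.png',cv2.resize(t['color'][170:290,250:370,::-1],None,fx=4,fy=4))
E
```

```text
exp tip [0.4693 0.0622 0.0928] [330.2 196. ]
exp tip [0.4534 0.118  0.0928] [352.4 194.5]
L [352.8 198.6]
R [330.9 200. ]
176 6 [0.4787 0.0651 0.1569] 0.014
177 6 [0.4767 0.0648 0.1529] 0.014
178 6 [0.4759 0.0646 0.1496] 0.015
179 5 [0.4764 0.0644 0.1471] 0.014
180 6 [0.4763 0.0646 0.1441] 0.014
181 5 [0.4765 0.0659 0.1415] 0.009
182 5 [0.4781 0.0661 0.1395] 0.01
183 4 [0.4775 0.0673 0.1364] 0.007
184 3 [0.4785 0.0687 0.1341] 0.005
185 2 [0.48   0.0702 0.1322] 0.003
176 6 [0.4626 0.1209 0.1526] 0.013
177 5 [0.4621 0.1197 0.1494] 0.01
178 5 [0.4623 0.1197 0.1467] 0.01
179 5 [0.4629 0.1198 0.1441] 0.01
180 5 [0.4618 0.1198 0.1406] 0.01
181 5 [0.462  0.1198 0.1379] 0.01
182 4 [0.4642 0.1189 0.1361] 0.008
183 3 [0.463  0.1175 0.1324] 0.006
184 1 [0.4615 0.1174 0.1286] 0.0
(np.int64(205), np.int64(338)) [0.489 0.019 0.269] (np.int64(208), np.int64(338)) [0.483 0.019 0.268] (np.int64(211), np.int64(322)) [0.478 0.052 0.251] (np.int64(213), np.int64(339)) [0.473 0.017 0.269] (np.int64(217), np.int64(339)) [0.465 0.017 0.27 ] (np.int64(221), np.int64(339)) [0.457 0.017 0.27 ] (np.int64(224), np.int64(339)) [0.45  0.017 0.269] (np.int64(237), np.int64(280)) [0.422 0.139 0.244] (np.int64(238), np.int64(282)) [0.42  0.135 0.245]
```

Depth puts the visible fingertips at z≈0.13, while the reported TCP is at 0.093. The horizontal position agrees. Either the half-open tips sit behind the TCP or the picture doesn't show them fully, so I descend in small steps and let the force find contact.

Request:
arm_command --pt "48.4 0 -0.1 0.3 0" --pt "48.4 0 0 0.3 0" --pt "48.4 0 0 0.3 0" --pt "48.4 0 0 0 0" --pt "48.4 0 0 0 0"

```text
time: 3.5
position: [0.4604, 0.0913, 0.0829]
tool_rot: [[0.962, 0.274, -0.0], [0.274, -0.962, 0.0], [-0.0, -0.0, -1.0]]
force: [-0.5, 0.8, -0.1]
opening: 0.0453
finger_force: 0.0
```

```bash
python3 - <<'E'
from h import *
s=snap('scene'); P=pts(s); cv2.imwrite('pics/s4.png',cv2.resize(s['color'][130:220,295:395,::-1],None,fx=6,fy=6,interpolation=cv2.INTER_CUBIC))
for v in range(180,197): print(v,P[v,331].round(3),P[v,353].round(3),s['color'][v,331],s['color'][v,353])
z=robot.sense();print(z['position'],z['force'])
E
```

```text
180 [0.479 0.066 0.146] [0.461 0.12  0.14 ] [96 95 95] [104 104 105]
181 [0.479 0.066 0.143] [0.461 0.12  0.137] [100  98 100] [104 102 102]
182 [0.479 0.066 0.14 ] [0.459 0.12  0.133] [91 91 90] [107 107 103]
183 [0.477 0.066 0.136] [0.463 0.12  0.132] [99 98 98] [106 104 103]
184 [0.48  0.066 0.135] [0.462 0.12  0.129] [100  99  99] [103 102 103]
185 [0.478 0.066 0.131] [0.464 0.12  0.127] [94 93 95] [105 108 110]
186 [0.478 0.066 0.128] [0.464 0.12  0.125] [94 97 99] [ 97 102 106]
187 [0.481 0.066 0.127] [0.463 0.12  0.121] [100  96  94] [109  99  92]
188 [ 0.267  0.029 -0.002] [0.263 0.097 0.001] [145 107  77] [145 106  73]
189 [ 0.276  0.031 -0.   ] [0.269 0.098 0.001] [167 116  69] [155 112  72]
190 [0.285 0.032 0.001] [ 0.272  0.098 -0.001] [160 115  74] [156 111  72]
191 [0.291 0.033 0.001] [0.281 0.099 0.001] [150 109  71] [160 115  72]
192 [0.297 0.034 0.001] [ 0.28   0.099 -0.003] [144 103  66] [159 114  73]
193 [0.308 0.036 0.005] [0.292 0.101 0.001] [148 107  71] [151 109  70]
194 [0.307 0.036 0.   ] [0.298 0.101 0.001] [148 108  68] [144 104  63]
195 [0.315 0.038 0.002] [0.302 0.102 0.   ] [150 107  68] [159 114  73]
196 [0.319 0.038 0.001] [0.439 0.118 0.08 ] [154 108  69] [108  77  48]
[0.4605286  0.09125001 0.08304267] [-0.41866882 -0.13801414  0.24130124]
```

View pics/s4.png

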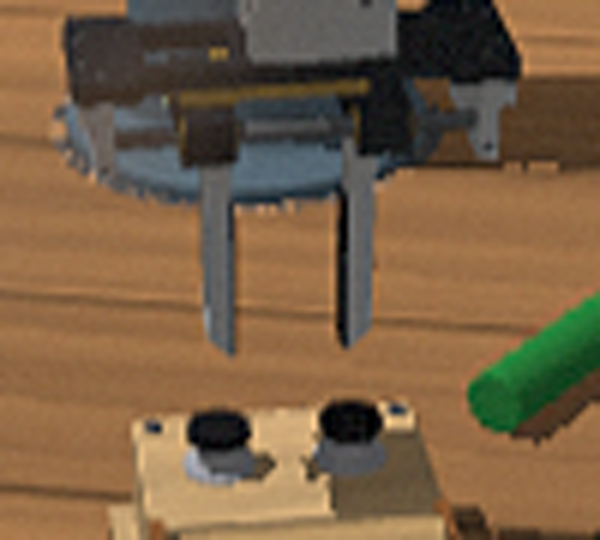

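The picture shows the finger ends are bevelled, so each finger's lowest point is its inner edge, at crop (235,352) and (345,345). The tips are still clearly above the caps at (219,430) and (350,420). I open to about 55 mm so the inner points land near the cap centres, then go down in small steps watching the force.

Request:
arm_command --pt "57 0 0 0 0" --pt "57 0 0 0 0" --pt "57 0 0 0.2 0" --pt "57 0 0 0.2 0" --pt "57 0 0 0.2 0" --pt "57 0 0 0 0"

```text
time: 4.15
position: [0.4602, 0.0913, 0.0766]
tool_rot: [[0.962, 0.274, -0.001], [0.274, -0.962, 0.0], [-0.001, -0.0, -1.0]]
force: [-0.1, -0.6, 0.0]
opening: 0.0535
finger_force: 0.0
```

There is no contact at TCP z 0.077, so the real tips are higher than reported. I continue to just above the expected contact.

Request:
arm_command --pt "57 0 0 0.5 0" --pt "57 0 0 0.5 0" --pt "57 0 0 0.5 0" --pt "57 0 0 0.4 0" --pt "57 0 0 0 0" --pt "57 0 0 0 0"

```text
time: 4.75
position: [0.4605, 0.0912, 0.0579]
tool_rot: [[0.962, 0.274, -0.0], [0.274, -0.962, -0.0], [-0.0, -0.0, -1.0]]
force: [-0.1, 0.0, -0.5]
opening: 0.0537
finger_force: 0.0
```

```bash
python3 - <<'E'
from h import *
s=snap('scene'); P=pts(s); cv2.imwrite('pics/s5.png',cv2.resize(s['color'][150:230,295:395,::-1],None,fx=6,fy=6,interpolation=cv2.INTER_CUBIC))
for a,b in ((322,345),(345,365)):
    q=P[170:210,a:b].reshape(-1,3); q=q[(q[:,2]>.09)&(q[:,2]<.13)&(q[:,0]>.43)&(q[:,0]<.52)]
    i=np.argsort(q[:,2])[:8]; print(q[i].round(3).tolist())
    w=q[(q[:,2]>.105)]; print('y range',w.min(0).round(3),w.max(0).round(3))
z=robot.sense();print(z['position'],z['force'],z['opening'])
E
```

```text
[[0.475, 0.065, 0.096], [0.477, 0.068, 0.098], [0.474, 0.068, 0.099], [0.481, 0.064, 0.1], [0.479, 0.063, 0.102], [0.479, 0.061, 0.102], [0.48, 0.066, 0.103], [0.476, 0.065, 0.103]]
y range [0.463 0.053 0.105] [0.483 0.069 0.129]
[[0.459, 0.12, 0.095], [0.463, 0.123, 0.098], [0.461, 0.126, 0.099], [0.463, 0.121, 0.1], [0.459, 0.12, 0.101], [0.458, 0.125, 0.101], [0.464, 0.123, 0.101], [0.463, 0.123, 0.103]]
y range [0.454 0.119 0.105] [0.465 0.13  0.13 ]
[0.46062261 0.09123047 0.0581218 ] [-1.06088099  0.03775046 -0.1269397 ] 0.053608495467507365
```

View pics/s5.png

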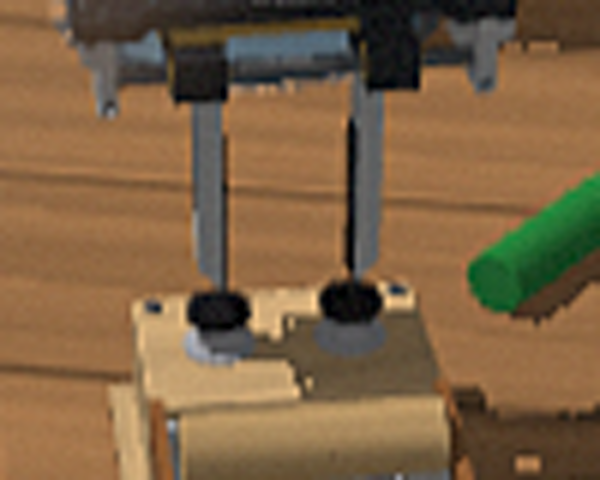

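The tips at crop (222,285) and (352,278) are centred over the caps at (219,310) and (350,300), with about 15 mm still to go. I expect contact near TCP z 0.042, so I go to 0.044 and then feel for it.

Request:
arm_command --pt "57 0 0 0.5 0" --pt "57 0 0 0.5 0" --pt "57 0 0 0.3 0" --pt "57 0 0 0 0" --pt "57 0 0 0 0"

```text
time: 5.3
position: [0.4604, 0.0912, 0.0449]
tool_rot: [[0.962, 0.274, -0.0], [0.274, -0.962, 0.0], [-0.0, -0.0, -1.0]]
force: [-0.1, -0.4, -0.2]
opening: 0.0535
finger_force: 0.0
```

Request:
arm_command --pt "57 0 0 0.2 0" --pt "57 0 0 0.2 0" --pt "57 0 0 0 0" --pt "57 0 0 0 0"

```text
time: 5.7
position: [0.4609, 0.0913, 0.0415]
tool_rot: [[0.962, 0.274, 0.001], [0.274, -0.962, 0.0], [0.001, 0.0, -1.0]]
force: [-1.5, 0.5, 3.4]
opening: 0.0536
finger_force: 1.7
```

Contact: 3.4 N, about both springs' starting force. I check the balance before pressing on.

```bash
cat > k.py <<'E'
from h import *
z=robot.sense(); R=np.array(z['tool_rot'])
print('p',np.round(z['position'],4),'F',np.round(z['force'],1),'T world',np.round(z['wrist_torque'],3),'T tool',(R.T@np.array(z['wrist_torque'])).round(3))
s=snap('scene'); P=pts(s); dark=s['color'].max(2)<75
for n,k in(('L',(352.8,199.5)),('R',(330.9,201))):
    u,v=map(round,k); m=np.zeros_like(dark); m[v-5:v+12,u-6:u+7]=1; m&=dark&(abs(P[...,2]-.075)<.02)
    q=P[m]; print(n,m.sum(),'row',np.nonzero(m)[0].mean().round(2),'max/med z',np.percentile(q[:,2],90).round(4),np.median(q[:,2]).round(4))
m=(P[...,2]>.03)&(P[...,2]<.08)
cv2.imwrite('pics/k%.2f.png'%z['time'],cv2.resize(s['color'][160:280,290:400,::-1],None,fx=5,fy=5,interpolation=cv2.INTER_CUBIC))
E
python3 k.py
```

```text
p [0.4609 0.0913 0.0415] F [-1.5  0.5  3.4] T world [-0.014  0.081 -0.015] T tool [ 0.009 -0.082  0.015]
L 59 row 201.07 max/med z 0.0798 0.076
R 56 row 202.84 max/med z 0.0802 0.0767
```

The moment about tool x is nearly zero (0.009 Nm), so both fingertips share the load evenly. I press about 10 mm down smoothly and hold for the blank to roll.

Request:
arm_command --pt "57 0 0 0.2 0" --pt "57 0 0 0.2 0" --pt "57 0 0 0.2 0" --pt "57 0 0 0.2 0" --pt "57 0 0 0.2 0" --pt "57 0 0 0 0" --pt "57 0 0 0 0"

```text
time: 6.45
position: [0.461, 0.0912, 0.0318]
tool_rot: [[0.962, 0.274, 0.001], [0.274, -0.962, -0.0], [0.001, 0.0, -1.0]]
force: [-2.2, 1.1, 9.0]
opening: 0.0535
finger_force: 4.6
```

```bash
python3 k.py; ls pics
```

```text
p [0.461  0.0912 0.0318] F [-2.2  1.1  9. ] T world [0.024 0.499 0.027] T tool [ 0.16  -0.473 -0.027]
L 63 row 203.7 max/med z 0.074 0.0668
R 56 row 205.09 max/med z 0.0784 0.0676
crop.png
k5.70.png
k6.45.png
s2.png
s3.png
s4.png
s5.png
scene1.png
t3.png
top1.png
```

9 N matches both keys at about 10.5 mm. I hold for the roll.

Request:
arm_command --pt "57 0 0 0.1 0" --pt "57 0 0 0 0" --pt "57 0 0 0 0" --pt "57 0 0 0 0" --pt "57 0 0 0 0" --pt "57 0 0 0 0" --pt "57 0 0 0 0" --pt "57 0 0 0 0" --pt "57 0 0 0 0" --pt "57 0 0 0 0" --pt "57 0 0 0 0" --pt "57 0 0 0 0" --pt "57 0 0 0 0" --pt "57 0 0 0 0" --pt "57 0 0 0 0" --pt "57 0 0 0 0" --pt "57 0 0 0 0" --pt "57 0 0 0 0" --pt "57 0 0 0 0" --pt "57 0 0 0 0"

```text
time: 8.5
position: [0.4611, 0.0912, 0.0317]
tool_rot: [[0.962, 0.274, 0.0], [0.274, -0.962, -0.0], [-0.0, 0.0, -1.0]]
force: [-6.2, -0.0, 15.9]
opening: 0.0541
finger_force: 8.0
```

```bash
python3 k.py; ls pics/k*; mv pics/k8*.png pics/roll.png
```

```text
p [0.4611 0.0912 0.0317] F [-6.2 -0.  15.9] T world [-0.031  1.079 -0.015] T tool [ 0.266 -1.046  0.015]
L 62 row 203.74 max/med z 0.0732 0.0675
R 54 row 205.28 max/med z 0.0752 0.0668
pics/k5.70.png
pics/k6.45.png
pics/k8.50.png
```

View pics/roll.png

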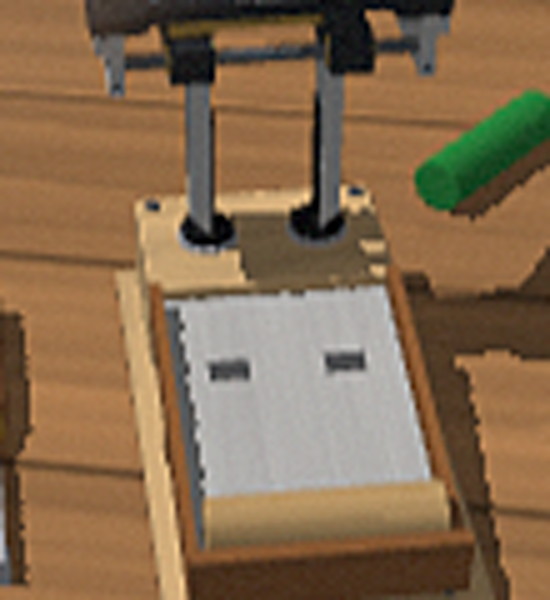

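Both keys are fully down under the fingertips at crop (208,235) and (318,228), and the pins are flush with the ramp. The blank lies against the end wall at crop (330,515). After half a second more, I raise straight up.

Request:
arm_command --pt "57 0 0 0 0" --pt "57 0 0 0 0" --pt "57 0 0 0 0" --pt "57 0 0 0 0" --pt "57 0 0 0 0" --pt "57 0 0 -0.3 0" --pt "57 0 0 -0.3 0" --pt "57 0 0 -0.3 0" --pt "57 0 0 -0.3 0" --pt "57 0 0 -0.3 0" --pt "57 0 0 -0.5 0" --pt "57 0 0 -1 0" --pt "57 0 0 -2 0" --pt "57 0 0 -2 0" --pt "57 0 0 -2 0" --pt "57 0 0 -2 0" --pt "57 0 0 0 0" --pt "57 0 0 0 0" --pt "57 0 0 0 0" --pt "57 0 0 0 0"

```text
time: 10.55
position: [0.4596, 0.0913, 0.1387]
tool_rot: [[0.962, 0.274, -0.002], [0.274, -0.962, 0.0], [-0.002, -0.001, -1.0]]
force: [-0.8, 0.7, -0.6]
opening: 0.0537
finger_force: 0.0
```

```bash
python3 k.py; python3 - <<'E'
from h import *
mid=np.array([.4604,.0913]); ex=np.array([.962,.274]); ey=np.array([-.274,.962])
for _ in range(2):
    s=snap('scene'); P=pts(s); d=P[...,:2]-mid; x=d@ex; y=d@ey
    m=(x>.185)&(x<.235)&(abs(y)<.06)&(P[...,2]>.046)&(P[...,2]<.07)
    print('blank top',m.sum(),x[m].mean().round(4),y[m].min().round(3),y[m].max().round(3),P[m][:,2].max().round(3))
E
```

```text
p [0.4596 0.0913 0.1387] F [-0.8  0.7 -0.6] T world [0.044 0.002 0.07 ] T tool [ 0.043  0.01  -0.07 ]
L 63 row 200.22 max/med z 0.0812 0.0792
R 64 row 202.06 max/med z 0.0814 0.0791
blank top 366 0.2173 -0.054 0.056 0.057
blank top 367 0.2171 -0.054 0.056 0.055
```

Both keys are back up at 80 mm, the blank is still at the wall (y centred within about 1 mm), and the tool is clear.

```bash
python3 -c "
from plant import robot
print(robot.hand_in())"
```

```text
the job is handed in; nothing more can be done
None
```

The job is handed in: both keys were pressed together and held until the blank lay still at the end wall, then let up, and the arm moved clear without touching the blank; no verdict was returned.

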